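# Push a carton of spares down the stock lane

### The arm

A 6-joint arm with a two-finger parallel gripper is mounted at the origin on the work surface. World frame = base frame: x ahead of the robot, y to its left, z up, the work surface at z = 0. Lengths are in mm, angles in rad, forces in N, time in s.
With the tool pointing down it reaches from about 400 to 925 mm from the base axis. Payload 12.5 kg.
Tool frame: the origin (TCP) lies at the very end of the fingers, on their centre line; the grasp point (between the pads) lies 19 mm behind it; z points along the fingers, y is the direction in which the jaws open and shut (so a half turn about z gives the same grasp; the last joint's range is limited). The gripper opens to 95 mm and grips with 3 to 60 N. Pads are 20 mm wide; open, the fingers measure 119 mm over their backs; the gripper's body (75 mm by 180 mm) begins 59 mm behind the grasp point.
Start: joints at [-1.324, 0.491, 1.559, -0, 1.092, -0.106], TCP at [215.978, -586.516, 214.661] pointing down, gripper open.
Joint ranges: [-3.1, 3.1], [-0.84, 2.19], [0.05, 2.79], [-1.13, 4.28], [0.06, 2.93], [-2.69, 2.69]. Speed limits (rad/s): [2.22, 2.22, 2.79, 3.14, 3.14, 3.14].

### API

Orientations are given as [roll, pitch, yaw] about the fixed x, y, z axes, in that order (R = Rz(yaw) Ry(pitch) Rx(roll)).
In Python, from cell import env gives the robot as it stands.
- The arm moves only by the shell command python3 -m pendant 'ROWS'. ROWS is JSON, a list that holds one entry, the list of rows, each a list of 5 numbers: the opening, from 0 (shut) to 1 (fully open), then the shift along the tool's x, y, z in m, then the turn about the tool's z in rad. A call has exactly 8 rows; each row is the pose to reach, as a shift and turn from the pose commanded when the call began, along the tool's axes at that moment; what a row does not reach only later rows make up. A row lasts 1/10 s, in which the tool goes at most 50 mm and 8.59 degrees, less where a joint would pass 70% of its speed; a pose out of reach is approached as far as the arm can. A call with a gripper value outside its range is refused whole. The fingers move at their own pace and stop on an object; the grip force is fixed at half the most. Time passes only in rows, so rows that repeat a pose let the fingers close, or fill a call up. It gives the time, the measured TCP pose, the force and the opening at its end, in the units of the state.
- env.state(): the state, without advancing time (a new reading comes with each control period).
- env.read_camera(name): name is "side" or "top"; returns a dict with "image" (480x640x3 uint8, blue, green, red), "range_z" (480x640 float32, mm along the optical axis (not along the pixel's ray), 0 where there is no reading), "fx", "fy", "cx", "cy" (pixels), "dist" ([k1, k2, p1, p2, k3] as OpenCV has them; the pictures are not rectified), "rvec" (rotation vector, rad) and "tvec" (3), from world to camera coordinates, as OpenCV has them. Camera axes: x right, y down, z forward; pixel columns grow to the right and rows downward; lengths in mm; the calibration is good to about 2 mm. A picture is of the moment at which its call begins.
- env.job_done(): hands the job in, once; it reports no verdict.
The state is a dict: "t": time; "joints": joint angles; "qvel": joint speeds; "tau": joint torques, N m; "eef_pos": TCP position; "tcp_rot": TCP orientation; "ft_force": force on the tool from outside, world axes, zero at the start; "moment": the same for the moment, N m; "opening": opening from 0.0 (shut) to 1.0 (fully open).
Only numpy, scipy, OpenCV 4.12 (cv2) and the standard library are available. Lean on these libraries where they do the work, as an engineer would, in place of code of your own. Each camera call takes 0.05 s, during which the arm holds its last target. There are 200 camera calls.

### The job

Line the skewed cardboard carton up with the lane and push it down between the two low guide rails until it is fully home, flat against the wooden stop at the lane's end. Only push it with the outside of the fingers, never lift or tip it, and let neither the carton nor the robot touch either rail. Leave everything else on the bench where it is, and finish with the hand clear.

Things in the scene. Friction and masses are not known exactly. Their poses are not given: they have to be found in the camera images.
- lane: fixed grey laminate board lying on the bench, 440 mm long (its x), 220 mm wide (its y), 12 mm thick; origin under its centre, on the bench. Its +x is the pushing direction: from the open apron (x -220 to -50 mm, where the carton waits) through the mouth (x = -50 mm) down the lane to the stop. Its yaw differs each time; +x points roughly to the robot's right (world -y).
- rail_left: aluminium guide rail fixed to the board on its +y side, 250 mm long along the board's x (from -50 to +200 mm), 24 mm high (its top is 36 mm over the bench), upright 8 mm thick with a 3 mm thick foot flange pointing outwards (to 94 mm from the board's middle line); inner face 68 mm from the middle line. Origin in the middle of the upright's underside, on the board. Must not be touched.
- rail_right: the same rail, mirrored, on the board's -y side. The lane between the inner faces is 136 mm wide, so the carton has 13 mm to spare on each side. Must not be touched.
- lane_mouth (a point): point on the board's top face, on the middle line, where the rails begin (12 mm over the bench)
- stop_face (a point): middle of the stop's face that the carton ends against, 200 mm from the board's centre along its +x, 32 mm over the bench; the stop is a wooden block 136 mm wide, 20 mm thick, its top 52 mm over the bench. It may be touched. Site axes are those of the board.
- carton_center (a point): centre of the closed, rigid cardboard carton (half-way up, 35 mm over the board, 47 mm over the bench), 100 mm long (its x, which is to lie along the lane's x), 110 mm wide (its y), 70 mm high; its top is 82 mm over the bench. About 0.4 kg (0.3 to 0.55), slides with 1 to 4 N. It waits on the board's apron up to 25 mm off the middle line and turned up to 0.25 rad. Home: its centre 50 mm before the stop face.
- oil_bottle: bystander: white oil bottle, 40 mm across, 100 mm tall, standing near one side of the lane; origin under its centre
- tape_roll: bystander: black roll of tape lying flat, 68 mm across, 22 mm high; origin under its centre
- hex_key: bystander: dark steel L-shaped hex key lying flat, 150 mm by 30 mm, 10 mm thick; origin under the middle of the long leg
- screwdriver: bystander: screwdriver lying flat, handle to its -x; origin under its middle
- pedal: bystander: black bicycle pedal lying flat, about 90 by 100 mm, 20 mm high, beyond the stop; origin under its centre
- hub: bystander: bare aluminium wheel hub standing on end, 56 mm across, 82 mm tall with its axle; origin under its centre
- cup: bystander: clear plastic cup, 72 mm across, 100 mm tall; origin under its centre
There are look-alikes about, which are no part of the job. What is shaped like the part that bears carton_center but purple or yellow is not meant.

How it is judged:
By the outcome, as a careful person would: the job done as asked, in the order asked, and still so for the second after the job is handed in, with the robot touching nothing.
It also fails if it takes over 64 s, if anything falls off the work surface, if the arm or the gripper's body presses on something with over 40 N, if the wrist force passes 120 N, or if a joint passes its speed limit or range.

## Working session

There is one attempt and no reset: what is moved stays moved. The work goes in short steps, Python scripts to look and compute and a shell command to move; the robot and the scene stay as the last step left them, time stands still between calls to the robot, and variables do not carry over. Pictures are saved under pics/ and viewed, about 8 in all and at most 12, crops included, and the job is handed in when it is done.

```bash
ls; mkdir -p pics; python3 - <<'E'
from cell import env
import cv2,numpy as np
print(env.state())
for n in("top","side"):
    c=env.read_camera(n); np.savez(f"pics/{n}0.npz",**c); cv2.imwrite(f"pics/{n}0.png",c["image"])
    R=cv2.Rodrigues(np.array(c["rvec"],float))[0]; print(n,(-R.T@np.array(c["tvec"]).ravel()).round(),R.round(2).tolist(),c["fx"],(c["range_z"]>0).mean())
E
```

```text
pics
{'t': 0.0, 'joints': array([-1.32359442e+00,  4.91549491e-01,  1.55947804e+00, -3.31859473e-05,
        1.09167518e+00, -1.05613047e-01]), 'qvel': array([ 0.00046343, -0.00081033,  0.00027638, -0.00108912, -0.00045685,
        0.00033767]), 'tau': array([-2.14311141e-03, -6.12648368e+01, -2.58183306e+01,  6.92420430e-02,
        4.83196741e-02, -1.18331259e-04]), 'eef_pos': array([ 215.90692666, -586.25383255,  214.0581539 ]), 'tcp_rot': array([-3.14048568e+00, -8.77501095e-05,  3.52830216e-01]), 'ft_force': array([ 0.55913434, -0.37138189,  1.3244969 ]), 'moment': array([0.04742567, 0.02202054, 0.03152659]), 'opening': 0.9965183982734999}
top [ 236.   86. 1295.] [[0.07, -1.0, -0.0], [-0.97, -0.06, -0.22], [0.22, 0.02, -0.98]] 488.14042113863434 0.99609375
side [-58. 755. 919.] [[-0.77, -0.64, -0.02], [-0.44, 0.55, -0.71], [0.47, -0.53, -0.7]] 499.241735136656 0.9959700520833333
```

View pics/top0.png

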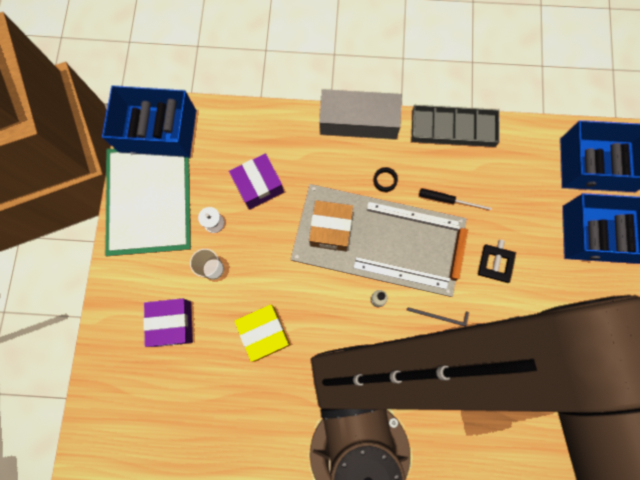

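View pics/side0.png

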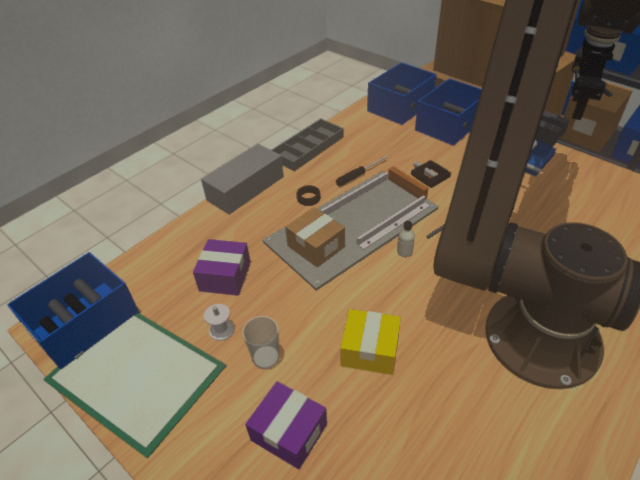

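```bash
cat > h.py <<'E'
import cv2,numpy as np
def cloud(c):
    h,w=c["range_z"].shape; u,v=np.meshgrid(np.arange(w),np.arange(h))
    K=np.array([[c["fx"],0,c["cx"]],[0,c["fy"],c["cy"]],[0,0,1]],float)
    n=cv2.undistortPoints(np.stack([u,v],-1).reshape(-1,1,2).astype(np.float32),K,np.array(c["dist"],float)).reshape(h,w,2)
    z=c["range_z"][...,None]; P=np.concatenate([n*z,z],-1)
    R=cv2.Rodrigues(np.array(c["rvec"],float))[0]
    return (P-np.array(c["tvec"],float).ravel())@R
def rays(c,uv,zp):
    "pixels -> world xy on plane z=zp"
    K=np.array([[c["fx"],0,c["cx"]],[0,c["fy"],c["cy"]],[0,0,1]],float)
    n=cv2.undistortPoints(np.float32(uv).reshape(-1,1,2),K,np.array(c["dist"],float)).reshape(-1,2)
    R=cv2.Rodrigues(np.array(c["rvec"],float))[0]; o=-R.T@np.array(c["tvec"],float).ravel()
    d=np.c_[n,np.ones(len(n))]@R
    return (o+d*((zp-o[2])/d[:,2])[:,None])[:,:2]
def rect(c,mask,zp):
    "min-area rectangle of the biggest blob, cast onto z=zp"
    cs,_=cv2.findContours(mask.astype(np.uint8),cv2.RETR_EXTERNAL,cv2.CHAIN_APPROX_NONE)
    k=max(cs,key=cv2.contourArea); X=rays(c,k[:,0],zp)
    return cv2.minAreaRect(X.astype(np.float32)),X
E
python3 - <<'E'
import numpy as np,cv2
from h import *
c=dict(np.load("pics/top0.npz")); P=cloud(c); z=P[...,2]
hs=cv2.cvtColor(c["image"],cv2.COLOR_BGR2HSV)
roi=np.zeros(z.shape,bool); roi[170:310,285:485]=1
for n,(a,b),zp in [("carton",(72,95),82),("stop",(44,62),52),("board+",(6,100),12)]:
    m=roi&(z>a)&(z<b)
    if n=="stop": m[:,:440]=0
    r,X=rect(c,m,zp); print(n,r,np.median(z[m]))
    print(cv2.boxPoints(r).round(1).tolist())
m=roi&(z>28)&(z<44); k,l,st,ce=cv2.connectedComponentsWithStats(m.astype(np.uint8))
for i in range(1,k):
    if st[i,4]>60:
        r,X=rect(c,l==i,36); print("rail",st[i].tolist(),r,cv2.fitLine(X,cv2.DIST_L2,0,.01,.01).ravel())
print("bench z",np.median(z[300:340,340:400]),"board",np.median(z[225:250,380:430]))
print("board corners",rays(c,[(313,186),(466,220),(452,294),(293,260)],12).round(1).tolist())
im=cv2.resize(c["image"][170:310,285:485],(800,560),interpolation=cv2.INTER_CUBIC);cv2.imwrite("pics/crop0.png",im)
E
```

```text
carton ((560.5203247070312, 107.75891876220703), (100.68744659423828, 112.67396545410156), 85.26486206054688) 82.36587906961398
[[500.20001220703125, 62.20000076293945], [612.5, 52.900001525878906], [620.7999877929688, 153.3000030517578], [508.5, 162.60000610351562]]
stop ((510.6754150390625, -228.57424926757812), (21.909732818603516, 136.6083526611328), 80.76288604736328) 51.88303308507803
[[441.5, -228.39999389648438], [576.2999877929688, -250.39999389648438], [579.9000244140625, -228.6999969482422], [445.0, -206.8000030517578]]
board+ ((543.589599609375, -27.908065795898438), (449.8465881347656, 224.8490753173828), 80.5645751953125) 14.032536100844041
[[395.79998779296875, -231.39999389648438], [617.5999755859375, -268.20001220703125], [691.4000244140625, 175.5], [469.6000061035156, 212.39999389648438]]
rail [367, 206, 92, 24, 345] ((602.808349609375, -108.02782440185547), (248.0654296875, 11.252622604370117), 80.75777435302734) [ 1.5954973e-01  9.8718989e-01  6.0330847e+02 -1.0787683e+02]
rail [355, 240, 103, 42, 395] ((466.8308410644531, -106.24903869628906), (102.9542465209961, 275.069091796875), 13.591360092163086) [ 4.3143187e-02 -9.9906892e-01  4.7097375e+02 -1.2720551e+02]
bench z 0.4575534878386499 board 12.342604172684013
board corners [[682.1, 164.1], [612.1, -257.7], [408.0, -222.2], [471.0, 202.2]]
```

View pics/crop0.png

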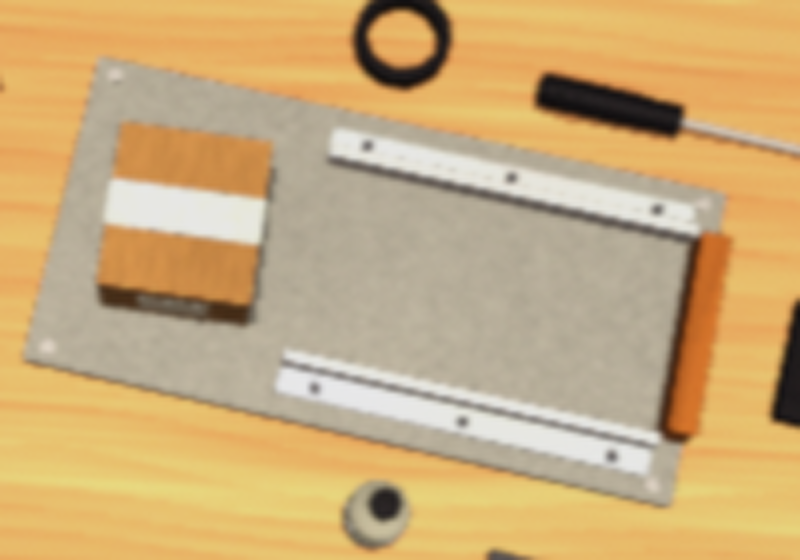

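The carton waits at lane x -130, y -5 mm, turned about +4.5°. The lane's +x points along -99.2° in world axes. I'll use the half-open fingers as a flat two-point pusher, with tool -x along the lane.

```bash
python3 -m pendant '[[[0.6,0.03,-0.015,0,-0.1],[0.6,0.075,-0.038,0,-0.24],[0.6,0.12,-0.061,0,-0.38],[0.6,0.165,-0.084,0,-0.52],[0.6,0.21,-0.107,0,-0.66],[0.6,0.255,-0.13,0,-0.8],[0.6,0.3,-0.153,0,-0.94],[0.6,0.345,-0.177,0,-1.057]]]'
cat > g.py <<'E'
# prints tool-frame shift and turn to a target given in lane coordinates
import sys,numpy as np
from cell import env
d=np.array([-.160,-.987]);n=np.array([.987,-.160]);B=np.array([544.3,-21.5])
s=env.state();p=s["eef_pos"];y=s["tcp_rot"][2]
X=np.array([np.cos(y),np.sin(y)]);Y=np.array([np.sin(y),-np.cos(y)])
r=p[:2]-B
print("lane xy",(r@d).round(1),(r@n).round(1),"z",p[2].round(1),"yaw err",round(1.4099-y,4),"F",s["ft_force"].round(1),"t",s["t"],"open",s["opening"],"rpy",s["tcp_rot"].round(3))
if len(sys.argv)>1:
    a,b,z=map(float,sys.argv[1:4]);D=B+a*d+b*n-p[:2]
    print("tool shift",(D@X).round(1),(D@Y).round(1),(p[2]-z).round(1),"turn",round(y-1.4099,4))
E
python3 g.py -225 -4 150
```

```text
t: 0.9
eef_pos: [476.8, -302.6, 214.5]
tcp_rot: [-3.141, -0.0, 1.415]
ft_force: [0.9, -1.0, -0.9]
opening: 0.596
lane xy 288.3 -21.6 z 214.5 yaw err -0.0054 F [ 0.9 -1.  -0.9] t 0.9 open 0.5963585848591897 rpy [-3.141 -0.     1.415]
tool shift 513.2 20.3 64.5 turn 0.0054
```

```bash
python3 -m pendant '[[[0.6,0.03,0,0,0],[0.6,0.075,0.003,0,0],[0.6,0.12,0.005,0,0],[0.6,0.168,0.007,0,0.003],[0.6,0.216,0.009,0,0.005],[0.6,0.264,0.011,0,0.005],[0.6,0.312,0.012,0,0.005],[0.6,0.36,0.014,0,0.005]]]'
python3 -m pendant '[[[0.6,0.04,0.002,0,0],[0.6,0.08,0.004,0,0],[0.6,0.12,0.006,0,0],[0.6,0.14,0.006,0,0],[0.6,0.153,0.006,0,0],[0.6,0.153,0.006,0,0],[0.6,0.153,0.006,0,0],[0.6,0.153,0.006,0,0]]]'
python3 g.py -225 -4 35
```

```text
t: 1.7
eef_pos: [547.2, 50.8, 214.5]
tcp_rot: [-3.141, 0.0, 1.405]
ft_force: [0.4, -1.0, 0.6]
opening: 0.598
t: 2.5
eef_pos: [578.4, 197.5, 214.7]
tcp_rot: [-3.142, 0.0, 1.404]
ft_force: [-0.0, 0.7, 0.7]
opening: 0.599
lane xy -221.6 -1.3 z 214.7 yaw err 0.0062 F [-0.   0.7  0.7] t 2.5 open 0.5985756618843561 rpy [-3.142  0.     1.404]
tool shift 3.3 -2.7 179.7 turn -0.0062
```

```bash
python3 -m pendant '[[[0.6,0.003,-0.002,0.03,-0.006],[0.6,0.003,-0.002,0.07,-0.006],[0.6,0.003,-0.002,0.11,-0.006],[0.6,0.003,-0.002,0.14,-0.006],[0.6,0.003,-0.002,0.16,-0.006],[0.6,0.003,-0.002,0.175,-0.006],[0.6,0.003,-0.002,0.18,-0.006],[0.6,0.003,-0.002,0.18,-0.006]]]'
python3 g.py -150 -4 35
```

```text
t: 3.3
eef_pos: [577.1, 201.5, 34.6]
tcp_rot: [-3.141, 0.0, 1.41]
ft_force: [-1.2, -0.3, 1.0]
opening: 0.598
lane xy -225.4 -3.3 z 34.6 yaw err -0.0004 F [-1.2 -0.3  1. ] t 3.3 open 0.5982753080861253 rpy [-3.141  0.     1.41 ]
tool shift -75.4 -0.7 -0.4 turn 0.0004
```

```bash
python3 -m pendant '[[[0.6,-0.012,0,0,0],[0.6,-0.022,0,0,0],[0.6,-0.028,0,0,0],[0.6,-0.034,0,0,0],[0.6,-0.04,0,0,0],[0.6,-0.046,0,0,0],[0.6,-0.052,0,0,0],[0.6,-0.055,0,0,0]]]'
python3 g.py; cat > look.py <<'E'
import sys
from cell import env
from h import *
d=np.array([-.160,-.987]);n=np.array([.987,-.160]);B=np.array([544.3,-21.5])
c=env.read_camera("top");P=cloud(c);z=P[...,2];h=cv2.cvtColor(c["image"],cv2.COLOR_BGR2HSV)
x=(P[...,:2]-B)@d;y=(P[...,:2]-B)@n
m=(z>74)&(z<90)&(abs(y)<75)&(abs(x)<215)
X=P[m][:,:2]-B; xx=X@d; yy=X@n
cs,_=cv2.findContours(m.astype(np.uint8),0,1); k=max(cs,key=cv2.contourArea)
V=rays(c,k[:,0],82)-B; V=np.c_[V@d,V@n].astype(np.float32); r=cv2.minAreaRect(V)
print(r, "x",V[:,0].min(),V[:,0].max(),"y",V[:,1].min(),V[:,1].max())
# front edge and side edges by line fit of the contour
f=V[(V[:,0]>V[:,0].max()-12)&(abs(V[:,1]-V[:,1].mean())<38)]
s=np.polyfit(f[:,1],f[:,0],1);print("front edge x at y=0, yaw",s[1].round(1),(-s[0]).round(3))
cv2.imwrite(sys.argv[1],cv2.resize(c["image"][150:310,270:484],(800,598)))
E
python3 look.py pics/l1.png
```

```text
t: 4.1
eef_pos: [568.1, 147.2, 34.7]
tcp_rot: [-3.142, 0.0, 1.411]
ft_force: [0.3, 4.0, 2.6]
opening: 0.601
lane xy -170.3 -3.5 z 34.7 yaw err -0.0006 F [0.3 4.  2.6] t 4.1 open 0.6007183299342551 rpy [-3.142  0.     1.411]
((-72.79402923583984, 39.727508544921875), (15.150456428527832, 29.424087524414062), 89.89353942871094) x -87.49306 -58.071728 y 32.163784 47.325386
front edge x at y=0, yaw -70.6 -0.17
```

View pics/l1.png

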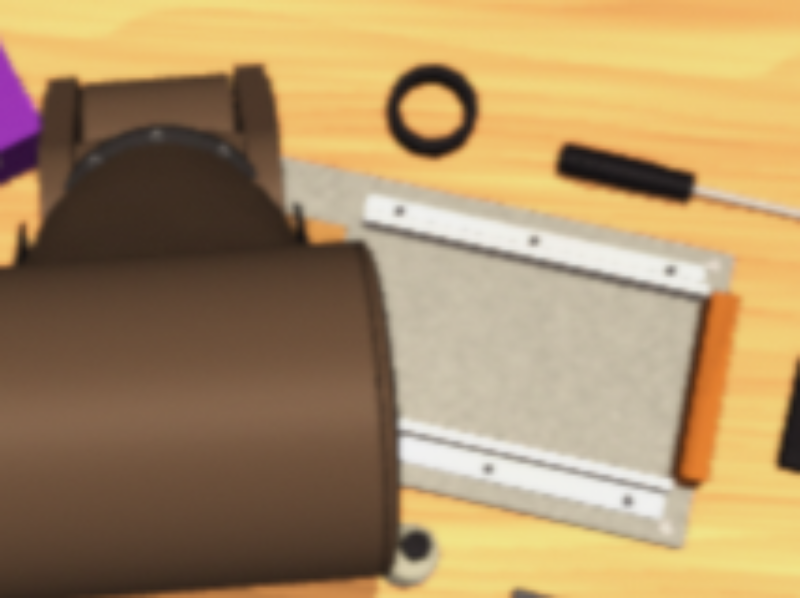

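The arm hides most of the carton from above. Only its front-left corner shows, around (325,230). I'll look from the side camera.

```bash
sed -i 's/read_camera("top")/read_camera(sys.argv[2])/; s/\[150:310,270:484\]/[150:310,245:459]/' look.py; python3 look.py pics/s1.png side
```

```text
((-87.40548706054688, -30.821243286132812), (151.6492462158203, 77.39470672607422), 49.169342041015625) x -164.43279 -59.526253 y -67.88527 48.972
front edge x at y=0, yaw -59.8 -0.071
```

View pics/s1.png

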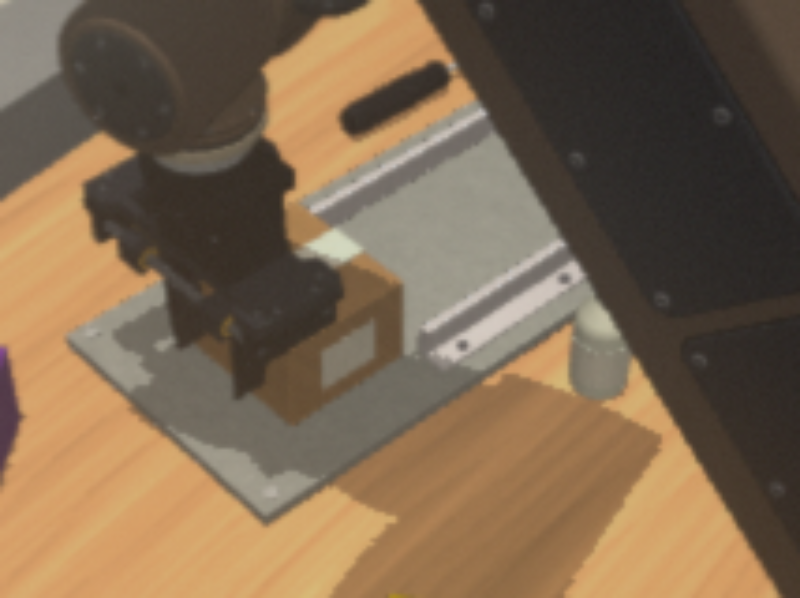

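```bash
python3 - <<'E'
from cell import env
from h import *
d=np.array([-.160,-.987]);n=np.array([.987,-.160]);B=np.array([544.3,-21.5])
c=env.read_camera("side")
f=lambda p,z:(lambda V:np.c_[V@d,V@n].round(1).tolist())(rays(c,[(245+a*214/800,150+b*160/598) for a,b in p],z)-B)
print("front R,L top",f([(402,286),(289,202)],82)); print("bottom rear R, front R",f([(294,424),(401,356)],12))
print("rail tips (exp -50,-68/-76; -50,68) z36",f([(421,331),(307,208)],36))
E
```

```text
front R,L top [[-64.1, -64.9], [-64.7, 49.6]]
bottom rear R, front R [[-156.1, -60.5], [-61.1, -61.2]]
rail tips (exp -50,-68/-76; -50,68) z36 [[-51.2, -70.1], [-26.1, 77.9]]
```

The carton is square now but sits at y ≈ -7. I'll centre it with a gentle side push using the closed fingers, then go back behind it.

```bash
python3 -m pendant '[[[0.6,0.02,0,0,0],[0.6,0.03,0,0,0],[0.3,0.03,0,-0.03,0],[0.1,0.03,0,-0.07,0],[0,0.03,0,-0.1,0],[0,0.02,-0.025,-0.1,0],[0,-0.01,-0.065,-0.1,0],[0,-0.045,-0.085,-0.1,0]]]'
python3 -m pendant '[[[0,-0.01,-0.012,0,0],[0,-0.014,-0.012,0,0],[0,-0.014,-0.012,0.03,0],[0,-0.014,-0.012,0.06,0],[0,-0.014,-0.012,0.085,0],[0,-0.014,-0.012,0.1,0],[0,-0.014,-0.012,0.1,0],[0,-0.014,-0.012,0.1,0]]]'
python3 g.py -111 -67 35
```

```text
t: 5.05
eef_pos: [474.2, 117.0, 134.4]
tcp_rot: [-3.14, 0.001, 1.413]
ft_force: [1.0, -1.4, -0.5]
opening: 0.153
t: 5.85
eef_pos: [463.7, 105.1, 34.6]
tcp_rot: [-3.141, 0.0, 1.411]
ft_force: [-0.1, 0.7, 0.9]
opening: 0.007
lane xy -112.1 -99.8 z 34.6 yaw err -0.0014 F [-0.1  0.7  0.9] t 5.85 open 0.007005181491915425 rpy [-3.141  0.     1.411]
tool shift -1.2 32.8 -0.4 turn 0.0014
```

```bash
python3 -m pendant '[[[0,0,0.01,0,0],[0,0,0.017,0,0],[0,0,0.021,0,0],[0,0,0.024,0,0],[0,0,0.027,0,0],[0,0,0.03,0,0],[0,0,0.033,0,0],[0,0,0.033,0,0]]]'; python3 g.py
python3 -m pendant '[[[0,0,-0.01,0,0],[0,0,-0.03,0,0],[0,0,-0.05,-0.02,0],[0.1,0,-0.06,-0.06,0],[0.2,0,-0.06,-0.1,0],[0.3,0.04,-0.06,-0.1,0],[0.5,0.085,-0.05,-0.1,0],[0.6,0.12,-0.02,-0.1,0]]]';python3 g.py -220 0 35; python3 look.py pics/t2.png top; python3 look.py pics/s2.png side
```

```text
t: 6.65
eef_pos: [495.9, 99.5, 34.6]
tcp_rot: [3.141, 0.0, 1.411]
ft_force: [-1.1, -0.5, 0.8]
opening: 0.001
lane xy -111.7 -67.2 z 34.6 yaw err -0.0009 F [-1.1 -0.5  0.8] t 6.65 open 0.0012468630282236504 rpy [3.141 0.    1.411]
t: 7.45
eef_pos: [493.7, 223.4, 135.3]
tcp_rot: [3.141, -0.0, 1.412]
ft_force: [0.5, -0.3, 1.3]
opening: 0.369
lane xy -233.6 -89.1 z 135.3 yaw err -0.002 F [ 0.5 -0.3  1.3] t 7.45 open 0.36946211285300556 rpy [ 3.141 -0.     1.412]
tool shift -13.8 89.1 100.3 turn 0.002
((-107.40725708007812, -2.4152488708496094), (112.11400604248047, 100.4925765991211), 89.68006896972656) x -157.7305 -57.12218 y -58.28716 53.896545
front edge x at y=0, yaw -58.6 -0.0
((-74.60960388183594, -6.816246032714844), (124.37313842773438, 49.479496002197266), 73.68128967285156) x -115.5299 -58.894974 y -62.393494 55.03094
front edge x at y=0, yaw -60.6 -0.037
```

View pics/s2.png

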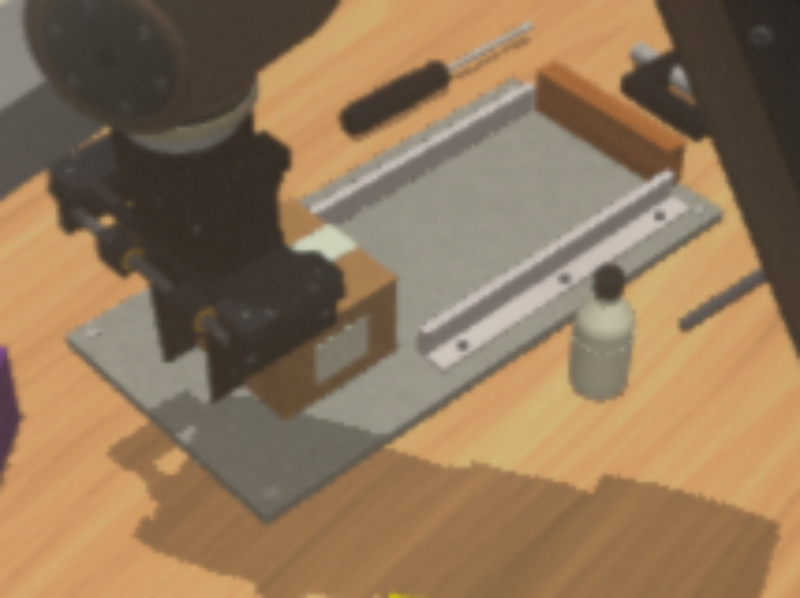

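Seen from above, the carton is square (yaw ≈ 0) at y ≈ -2.4 mm, about 10 mm clear of the nearer rail. Next I'll go behind it and push.

```bash
python3 -m pendant '[[[0.6,0,0.03,0,0],[0.6,0,0.065,0,0.002],[0.6,0,0.087,0,0.002],[0.6,0.01,0.087,0.02,0.002],[0.6,0.01,0.087,0.055,0.002],[0.6,0.01,0.087,0.085,0.002],[0.6,0.01,0.087,0.1,0.002],[0.6,0.01,0.087,0.1,0.002]]]'; python3 g.py -120 -2 35
```

```text
t: 8.35
eef_pos: [581.3, 216.8, 32.8]
tcp_rot: [-3.139, 0.002, 1.409]
ft_force: [0.6, -0.5, -0.1]
opening: 0.599
lane xy -241.1 -1.6 z 32.8 yaw err 0.0012 F [ 0.6 -0.5 -0.1] t 8.35 open 0.5992410471583098 rpy [-3.139e+00  2.000e-03  1.409e+00]
tool shift -121.2 -0.2 -2.2 turn -0.0012
```

```bash
python3 -m pendant '[[[0.6,-0.025,0,-0.002,0],[0.6,-0.05,0,-0.002,0],[0.6,-0.065,0,-0.002,0],[0.6,-0.07,0,-0.002,0],[0.6,-0.075,0,-0.002,0],[0.6,-0.08,0,-0.002,0],[0.6,-0.087,0,-0.002,0],[0.6,-0.094,0,-0.002,0]]]'; python3 g.py
python3 -m pendant '[[[0.6,-0.008,0,0,0],[0.6,-0.016,0,0,0],[0.6,-0.024,0,0,0],[0.6,-0.032,0,0,0],[0.6,-0.04,0,0,0],[0.6,-0.048,0,0,0],[0.6,-0.056,0,0,0],[0.6,-0.06,0,0,0]]]'; python3 g.py 90 -2 35; python3 look.py pics/s3.png side;  python3 look.py pics/t3.png top
```

```text
t: 9.15
eef_pos: [567.4, 124.5, 36.7]
tcp_rot: [3.141, -0.0, 1.41]
ft_force: [1.3, 3.0, 2.5]
opening: 0.6
lane xy -147.8 -0.6 z 36.7 yaw err 0.0004 F [1.3 3.  2.5] t 9.15 open 0.6004685462219559 rpy [ 3.141 -0.     1.41 ]
t: 9.95
eef_pos: [557.5, 64.4, 36.5]
tcp_rot: [-3.141, 0.0, 1.408]
ft_force: [-0.6, 2.4, 0.6]
opening: 0.602
lane xy -86.9 -0.7 z 36.5 yaw err 0.0015 F [-0.6  2.4  0.6] t 9.95 open 0.6020277256101841 rpy [-3.141  0.     1.408]
tool shift -176.9 -1.0 1.5 turn -0.0015
((-5.151393890380859, -30.269287109375), (150.10598754882812, 68.49510955810547), 45.935150146484375) x -79.51174 23.663515 y -63.947365 47.47851
front edge x at y=0, yaw 23.0 -0.075
((9.035381317138672, 49.67241287231445), (5.111725807189941, 9.42798900604248), 44.642173767089844) x 3.9044437 12.503067 y 44.522415 52.38496
front edge x at y=0, yaw 36.4 0.558
```

View pics/s3.png

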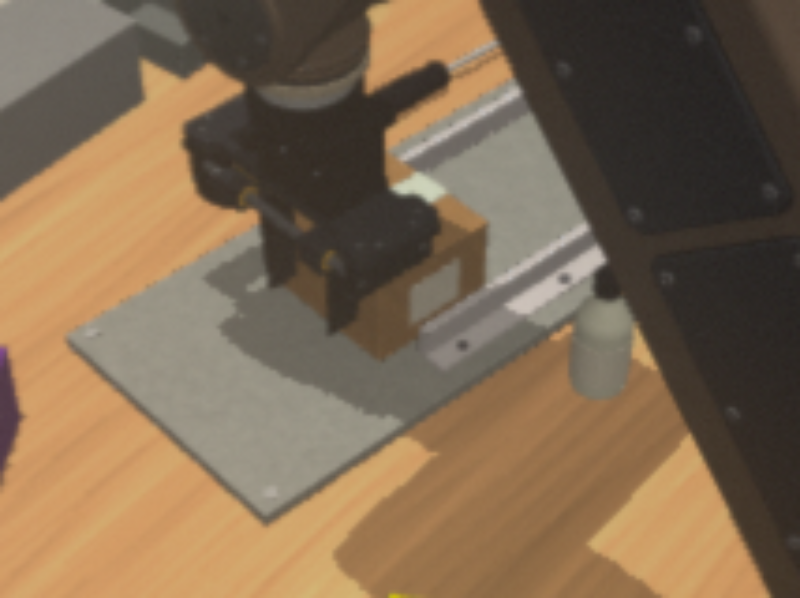

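The carton is entering the lane square. Its left edge is at y ≈ 52 from above, so it hasn't drifted. I'll carry on.

```bash
python3 -m pendant '[[[0.6,-0.01,0,0,0],[0.6,-0.02,0,0,0],[0.6,-0.03,0,0,0],[0.6,-0.04,0,0,-0.001],[0.6,-0.05,0,0,-0.001],[0.6,-0.06,0,0,-0.001],[0.6,-0.07,0,0,-0.001],[0.6,-0.08,0,0,-0.001]]]'; python3 g.py 89 -2 35;  python3 look.py pics/t4.png top; python3 look.py pics/s4.png side
```

```text
t: 10.85
eef_pos: [544.6, -14.6, 36.6]
tcp_rot: [3.142, 0.0, 1.41]
ft_force: [-0.5, 1.6, -1.7]
opening: 0.602
lane xy -6.9 -0.8 z 36.6 yaw err 0.0002 F [-0.5  1.6 -1.7] t 10.85 open 0.6020930481701998 rpy [3.142 0.    1.41 ]
tool shift -95.8 -1.2 1.6 turn -0.0002
((73.27410888671875, -35.95440673828125), (143.2849578857422, 67.18702697753906), 41.82815933227539) x -2.5136385 105.83087 y -62.35452 36.856014
front edge x at y=0, yaw 99.9 0.039Traceback (most recent call last):
  File "look.py", line 9, in <module>
    cs,_=cv2.findContours(m.astype(np.uint8),0,1); k=max(cs,key=cv2.contourArea)
                                                     ~~~^^^^^^^^^^^^^^^^^^^^^^^^
ValueError: max() iterable argument is empty
```

View pics/s4.png

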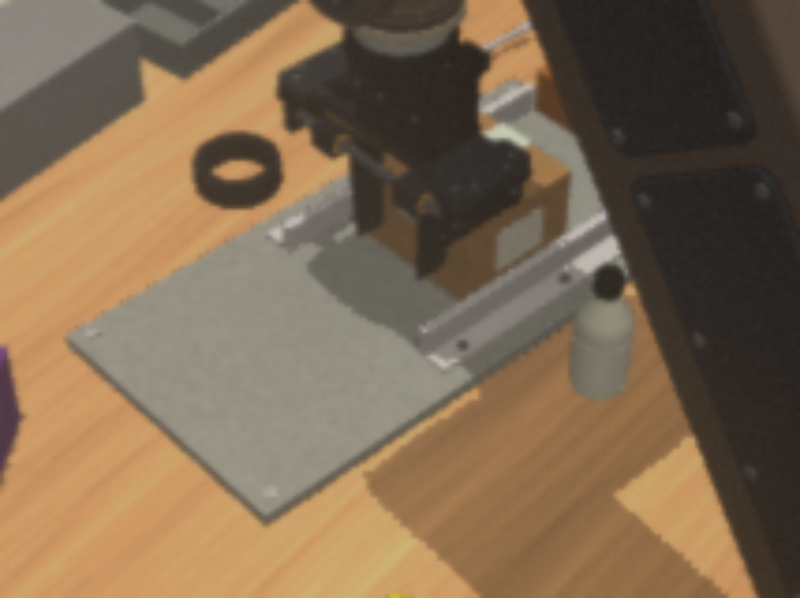

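```bash
python3 -m pendant '[[[0.6,-0.01,0,0,0],[0.6,-0.02,0,0,0],[0.6,-0.03,0,0,0],[0.6,-0.04,0,0,0],[0.6,-0.05,0,0,0],[0.6,-0.06,0,0,0],[0.6,-0.07,0,0,0],[0.6,-0.08,0,0,0]]]'; python3 g.py
python3 -m pendant '[[[0.6,-0.003,0,0,0],[0.6,-0.006,0,0,0],[0.6,-0.008,0,0,0],[0.6,-0.01,0,0,0],[0.6,-0.011,0,0,0],[0.6,-0.012,0,0,0],[0.6,-0.013,0,0,0],[0.6,-0.013,0,0,0]]]'; python3 g.py 92 0 35
```

```text
t: 11.75
eef_pos: [531.8, -93.5, 36.7]
tcp_rot: [3.141, 0.0, 1.41]
ft_force: [-0.8, 3.2, 1.3]
opening: 0.599
lane xy 73.1 -0.8 z 36.7 yaw err 0.0002 F [-0.8  3.2  1.3] t 11.75 open 0.5986665158927863 rpy [3.141 0.    1.41 ]
t: 12.55
eef_pos: [529.9, -105.6, 36.6]
tcp_rot: [-3.142, 0.0, 1.41]
ft_force: [0.1, 1.3, 0.8]
opening: 0.603
lane xy 85.3 -0.8 z 36.6 yaw err 0.0 F [0.1 1.3 0.8] t 12.55 open 0.6025756375074258 rpy [-3.142  0.     1.41 ]
tool shift -6.7 0.8 1.6 turn -0.0
```

```bash
python3 -m pendant '[[[0.6,-0.001,0,0,0],[0.6,-0.002,0,0,0],[0.6,-0.003,0,0,0],[0.6,-0.003,0,0,0],[0.6,-0.004,0,0,0],[0.6,-0.004,0,0,0],[0.6,-0.005,0,0,0],[0.6,-0.005,0,0,0]]]'; python3 g.py
```

```text
t: 13.35
eef_pos: [529.1, -109.5, 36.6]
tcp_rot: [-3.141, -0.001, 1.41]
ft_force: [2.4, 12.5, 1.2]
opening: 0.604
lane xy 89.3 -0.9 z 36.6 yaw err -0.0001 F [ 2.4 12.5  1.2] t 13.35 open 0.6039405877478744 rpy [-3.141e+00 -1.000e-03  1.410e+00]
```

The force has risen to 12.5 N, so the carton is against the stop. One more millimetre to seat it, then back off and lift clear.

```bash
python3 -m pendant '[[[0.6,-0.001,0,0,0],[0.6,-0.001,0,0,0],[0.6,-0.001,0,0,0],[0.6,-0.001,0,0,0],[0.6,-0.001,0,0,0],[0.6,-0.001,0,0,0],[0.6,-0.001,0,0,0],[0.6,-0.001,0,0,0]]]'; python3 g.py
python3 -m pendant '[[[0.6,0.01,0,0,0],[0.6,0.03,0,0,0],[0.6,0.05,0,0,0],[0.6,0.05,0,-0.03,0],[0.6,0.05,0,-0.07,0],[0.6,0.05,0,-0.11,0],[0.6,0.05,0,-0.15,0],[0.6,0.05,0,-0.18,0]]]'
python3 -m pendant '[[[0.6,0.03,0,0,0],[0.6,0.07,0,0,0],[0.6,0.11,0,0,0],[0.6,0.15,0,0,0],[0.6,0.19,0,0,0],[0.6,0.22,0,0,0],[0.6,0.24,0,0,0],[0.6,0.24,0,0,0]]]'
python3 g.py; python3 look.py pics/s5.png side; sed -i 's/245:459/285:499/' look.py; python3 look.py pics/t5.png top
```

```text
t: 14.15
eef_pos: [529.1, -109.6, 36.7]
tcp_rot: [-3.141, -0.002, 1.41]
ft_force: [5.2, 19.8, 3.6]
opening: 0.596
lane xy 89.4 -0.9 z 36.7 yaw err -0.0002 F [ 5.2 19.8  3.6] t 14.15 open 0.5958996947928374 rpy [-3.141e+00 -2.000e-03  1.410e+00]
t: 14.95
eef_pos: [537.0, -62.2, 219.1]
tcp_rot: [3.14, 0.001, 1.41]
ft_force: [0.3, -0.1, -1.1]
opening: 0.6
t: 15.75
eef_pos: [575.3, 176.8, 216.2]
tcp_rot: [-3.141, 0.0, 1.412]
ft_force: [0.2, -0.1, -0.0]
opening: 0.6
lane xy -200.7 -1.1 z 216.2 yaw err -0.0023 F [ 0.2 -0.1 -0. ] t 15.75 open 0.6002764157765702 rpy [-3.141  0.     1.412]
((144.6470947265625, -3.6616592407226562), (111.91564178466797, 116.78143310546875), 0.0674421489238739) x 88.73947 200.60342 y -62.097816 54.761585
front edge x at y=0, yaw 198.3 -0.008
((150.86874389648438, -3.0379714965820312), (111.30616760253906, 101.75436401367188), 89.85169219970703) x 99.964836 201.73212 y -58.743507 52.73233
front edge x at y=0, yaw 200.1 -0.008
```

View pics/t5.png

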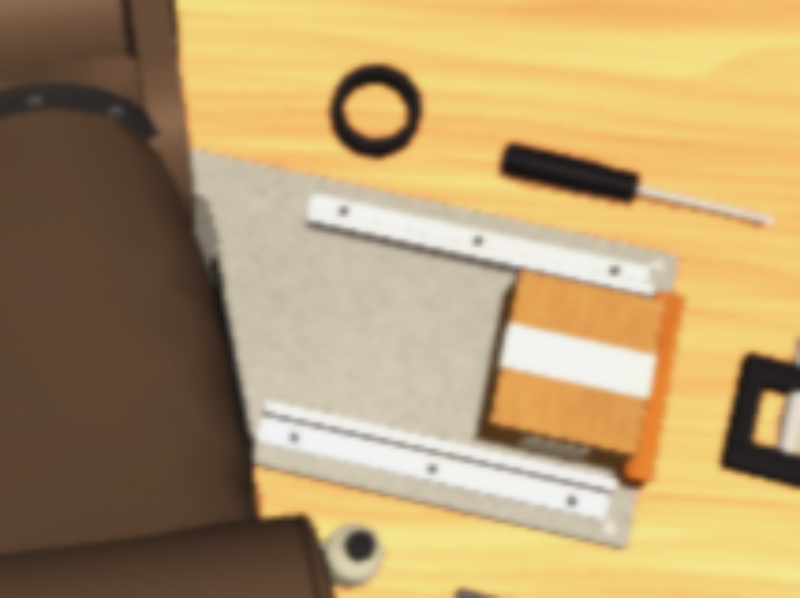

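View pics/s5.png

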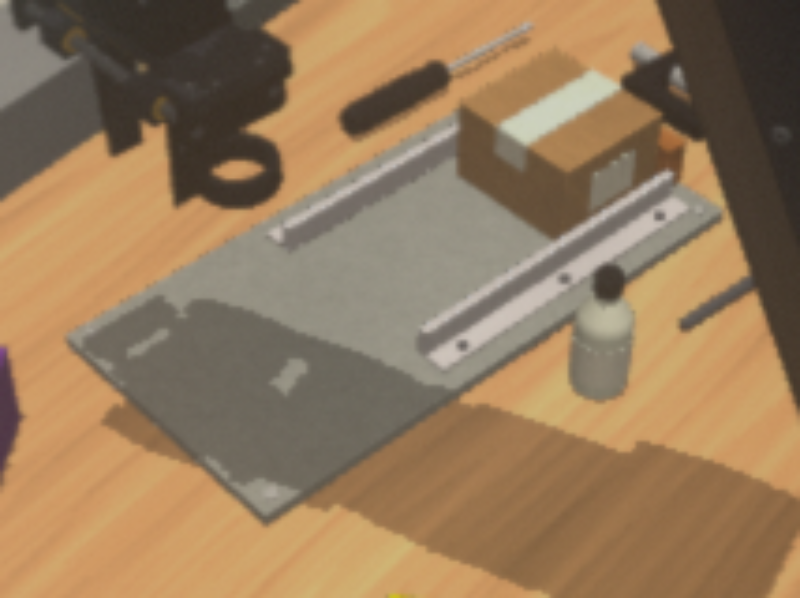

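The carton is flat against the stop: front at x ≈ 200, yaw ≈ 0, y ≈ -3. Both rail gaps are visible, nothing else has moved, and the hand is high and clear.

```bash
python3 -c "
from cell import env
print(env.state()['ft_force'],env.job_done())"
```

```text
the job is handed in; nothing more can be done
[-0.20126932 -0.12524822  0.00253725] None
```

The carton is home against the stop and the job is handed in, at about 16 s of the 64 s allowed.

I squared the carton from behind with the half-open fingers and pushed it sideways towards the middle line with the closed fingers. Then I pushed it straight down the lane until the force rose to about 20 N at the stop, backed off and lifted clear.

**Last checks**
- **Top camera:** the carton's centre is at lane x ≈ 151 mm (target 150), y ≈ -3 mm, with yaw within about 0.01 rad. That leaves about 10 mm to the nearer rail.
- **Side camera:** it shows the carton upright between the rails. It puts the centre at x ≈ 145 mm, y ≈ -4 mm. I trust the top camera more here, because the side mask also catches part of the carton's walls.
- **Bystanders:** the oil bottle, tape roll and screwdriver look unmoved, as do the visible parts of the pedal and hex key. The hub and cup were outside the final pictures, so I did not check them again.
- **Hand:** it ended about 216 mm over the bench, reading roughly zero force.

**Failed looks:** the arm hid the carton from the top camera for much of the push. One measurement there failed outright, so I relied on the side camera mid-lane.

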